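# Shim the rocking balance

## Task

The small grey balance rocks because one of its feet has lost its pad. Without gripping or lifting anything, push the wooden shim over the bench under that short foot, until the foot stands on the level part of the shim and the balance is level; then press down with the fingertips on the balance's diagonally opposite corner (the one that stood high) to prove that it no longer rocks, and move clear. Do not shove the balance away, and leave the other things where they are.

Things in the scene. Friction and masses are not known exactly. Their poses are not given: they have to be found in the camera images.
- balance: compact balance, loose, about 0.7 kg: grey housing 118 x 100 mm (x, y), underside 16 mm, top 44 mm above the soles; round steel pan on top (68 mm wide, 6 mm high, at x 12, y 4), dark display strip at its -x side. Origin under the housing's centre, level with the three good feet's soles; z up, vertical when level. At the start it leans about 0.086 rad to its short foot
- short_foot (a point): lowest point of the short foot, a bare steel ball of 12 mm (the other feet are black rubber) at the balance's corner x -45, y +38 mm, on the display side; it ends 5 mm higher than the other soles, so that 5 mm under it make the balance level. The housing's front is 14 mm from its centre
- high_corner (a point): the place to press: on top of the housing right above the foot diagonally opposite the short one (balance x +45, y -38 mm), 44 mm above that foot's sole, which hangs about 5 mm clear at the start
- shim: loose wooden shim 76 mm long, 60 g; origin mid-length on its underside, x towards the thin end. x -38 to -22 mm: block 44 mm wide, 22 mm high, pushed on its back face; to +12: level tongue 26 mm wide, 5 mm thick; to +38: slopes to 0.8 mm. Starts aimed at the short foot within 10 mm and 0.15 rad, 5 to 40 mm short of it. Its block meets the housing when the foot is at shim x -8 mm
- brass_handle: bystander, to be left alone: burnisher with a pale handle, 12 x 116 x 13 mm; origin at the centre of its underside
- lens_dome: bystander, to be left alone: small grey loupe, 31 mm across, 22 mm high; origin at the centre of its underside
- round_tin: bystander, to be left alone: flat round white tin, 39 mm across, 13 mm high; origin at the centre of its underside
- graver_box: bystander, to be left alone: dark hardwood filing block, 55 x 119 x 39 mm; origin at the centre of its underside
- bone_spatula: bystander, to be left alone: short cream-coloured bone spatula, 8 x 52 x 10 mm; origin at the centre of its underside
- flat_plate: bystander, to be left alone: square dark steel bench plate, 70 x 74 x 13 mm; origin at the centre of its underside
- coffee_tin: bystander, to be left alone: red open tin, 56 mm across, 58 mm high; origin at the centre of its underside

How it is judged:
On the way, in this order (a step that is already met when the one before it is completed fails the run):
1. the short foot stands on the level tongue of the shim and the balance is level, with the fingers off the balance (x of short_foot in the frame of shim between -0.018 and 0.014 m and y of short_foot in the frame of shim between -0.013 and 0.013 m and angle between balance's own z axis and vertical below 0.02 rad and contact force between the fingers and balance below 0.3 N), for 0.2 s.
2. the fingertips press on the high corner and the balance stays level on the shim (x of short_foot in the frame of shim between -0.018 and 0.014 m and y of short_foot in the frame of shim between -0.013 and 0.013 m and angle between balance's own z axis and vertical below 0.02 rad and contact force between the fingers and balance above 2 N and horizontal distance between the grasp point and high_corner below 0.035 m), for 0.2 s.
At the end, for the whole second after the job is handed in: The short foot is over the shim's level tongue (shim x -18 to +14 mm, y within 13 mm), the balance is level within 0.02 rad, and balance and shim are at rest with the shim on the bench (x of short_foot in the frame of shim between -0.018 and 0.014 m and y of short_foot in the frame of shim between -0.013 and 0.013 m and angle between balance's own z axis and vertical below 0.02 rad and linear speed of each of balance, shim below 0.01 m/s and height (world z) of shim below 0.005 m); the robot touches nothing.
It fails at once if the shim is lifted off the bench or tipped (height (world z) of shim above 0.012 m or angle between shim's own z axis and vertical above 0.3 rad).
It fails at once if the balance is lifted or tipped well beyond its own rocking (height (world z) of balance above 0.02 m or angle between balance's own z axis and vertical above 0.2 rad).
It fails at once if the balance is shoved more than 40 mm from its place (distance of balance from where it was at the start of the episode above 0.04 m).
It fails at once if a bystander is shifted more than 25 mm (distance of any of brass_handle, lens_dome, round_tin, graver_box, bone_spatula, flat_plate, coffee_tin from where it was at the start of the episode above 0.025 m).
It also fails if it takes over 48 s, if anything falls off the work surface, if the arm or the gripper's body presses on something with over 40 N, if the wrist force passes 120 N, or if a joint passes its speed limit or range.

## Robot

A 6-joint arm with a two-finger parallel gripper is mounted at the origin on a cart in front of the work surface, level with it; the furniture and walls round the work are solid. World frame = base frame: x ahead of the robot, y to its left, z up, the work surface at z = 0. Lengths are in m, angles in rad, forces in N, time in s.
With the tool pointing down it reaches from about 0.4 to 0.825 m from the base axis. Payload 7 kg.
Tool frame: the origin (TCP) lies at the centre of the arm's flange, where the gripper is bolted on; the fingertips stand 173 mm ahead of it and the grasp point (between the pads) lies 155 mm ahead of it; z points along the fingers, y is the direction in which the jaws open and shut (so a half turn about z gives the same grasp; the last joint's range is limited). The gripper opens to 85 mm and grips with 20 to 120 N. Pads are 22 mm wide; open, the fingers measure 114 mm over their backs; the gripper's body (76 mm by 85 mm) begins 54 mm behind the grasp point. The pads swing forward as they close: fully open they stand 13 mm farther back than shut.
Start: joints at [-0.97, 0.359, 0.012, 0, -1.224, -0.288], TCP at [0.208, -0.642, 0.405] pointing down, gripper open.
Joint ranges: [-3.07, 3.07], [-1.43, 2.12], [-1.02, 1.25], [-3.03, 1.67], [-3.05, -0], [-3.03, 3.03]. Speed limits (rad/s): [2.39, 2.39, 3.01, 3.14, 3.14, 3.14].

## Interface

Orientations are given as a rotation vector (axis times angle).
In Python, from cell import * gives the robot as it stands.
- The arm moves only by the tool move_arm, never from a script. Its argument "moves" is a list of rows, each a list of 3 entries, a list of its own where there are three numbers: the shift along the tool's x, y, z each as a share of 120 mm, from -1 to 1, then the turn, a rotation vector about the tool's x, y, z each as a share of 180 degrees, from -1 to 1, then the gripper command: -1 is shut, 1 is fully open, values between are in proportion. In form: [[[dx, dy, dz], [rx, ry, rz], fingers], ...]. A call has 1 to 5 rows; each row is the pose to reach, as a shift and turn from the pose commanded when the call began, along the tool's axes at that moment, turning the shorter way round; what a row does not reach only later rows make up. A row lasts 1/12 s, in which the tool goes at most 41.7 mm and 7.16 degrees, less where a joint would pass 70% of its speed; a pose out of reach is approached as far as the arm can. A call with a number of a shift or a turn outside -1 to 1 is refused whole. A call with a gripper value outside its range is refused whole. The fingers move at their own pace and stop on an object; "squeeze" is the grip in N (left out, the last holds). Time passes only in rows, so rows that repeat a pose let the fingers close. It gives the time, the measured TCP pose, the force and the opening at its end, in the units of the state.
- state(): the state, without advancing time (a new reading comes with each control period).
- camera(name): name is "scene" or "top" or "wrist"; returns the picture (420x560x3 uint8, red, green, blue); there is no depth.
- camera_info(name): a dict with "fov_y" (degrees; the focal length in pixels is half the picture's height over the tangent of half this angle, whatever the lens; pixels are square), "cx", "cy" (the principal point, pixels), "xyz" and "attitude" of the camera in the world; the wrist camera has in their place "mount" (4x4, takes a point from camera to tool coordinates, whose origin is the TCP and whose axes are the flange's). Camera axes: x right, y up, looking along -z (the intrinsics and any distortion apply to the point x, -y, -z); pixel columns grow to the right and rows downward; lengths in m; the calibration is good to about 2 mm. A picture is of the moment at which its call begins: read the wrist's pose just before it. camera_info takes no time and is no camera call.
- sign_off(): hands the job in, once; it reports no verdict.
The state is a dict: "time": time; "joints": joint angles; "qd": joint speeds; "tau": joint torques, N m; "position": TCP position; "ee_rot": TCP orientation; "force": force on the tool from outside, world axes, zero at the start; "ft_torque": the same for the moment, N m; "opening": finger opening in m.
Only numpy, scipy, OpenCV 4.12 (cv2) and the standard library are available. Lean on these libraries where they do the work, as an engineer would, in place of code of your own. Each camera call takes 0.05 s, during which the arm holds its last target.

## Working session

There is one attempt and no reset: what is moved stays moved. The work goes in short steps, Python scripts to look and compute and a tool call to move; the robot and the scene stay as the last step left them, time stands still between calls to the robot, and variables do not carry over. Pictures are saved under pics/ and viewed, and the job is handed in when it is done.

Besides the shell and the picture viewer there is one more tool, called after "Call:" by a JSON object that holds its "name" and its "arguments". move_arm: Moves the arm, as the interface text tells. Its arguments: {"type":"object","properties":{"moves":{"type":"array"},"squeeze":{"type":"number"}},"required":["moves"]}

```bash
mkdir -p pics; ls
python3 - <<'E'
from cell import *
import cv2
print(state())
for n in ["scene","top","wrist"]:
    print(n,camera_info(n))
for n in ["scene","top"]:
    cv2.imwrite(f"pics/{n}0.png",camera(n)[:,:,::-1])
E
```

```text
pics
{'time': 0.0, 'joints': array([-9.69860065e-01,  3.59369495e-01,  1.10998870e-02, -3.41118007e-04,
       -1.22412622e+00, -2.88109244e-01]), 'qd': array([ 1.16050706e-03, -2.58588175e-04,  6.23569173e-04,  2.88302914e-04,
       -7.24115832e-04,  5.34702848e-05]), 'tau': array([-1.39670577e-03, -5.83324349e+01,  2.93411940e+01,  6.93677679e+00,
       -6.16182078e-03,  3.03793138e-05]), 'position': array([ 0.20767774, -0.64205911,  0.40379419]), 'ee_rot': array([ 4.89143928e-01, -3.10287515e+00, -2.48464791e-03]), 'force': array([-0.0291597 , -0.1016702 ,  1.17966309]), 'ft_torque': array([-0.01259803, -0.0027273 , -0.01063401]), 'opening': 0.08572750247404698}
scene {'fov_y': 53.9025119745154, 'cx': 280.67441555921647, 'cy': 210.80407459620895, 'xyz': array([0.07709631, 0.3693279 , 0.47266263]), 'attitude': array([ 0.58898127, -1.1959325 , -1.98187851])}
top {'fov_y': 43.7381408475391, 'cx': 284.9833661622399, 'cy': 211.57708605647284, 'xyz': array([ 0.47802102, -0.1991591 ,  1.08352485]), 'attitude': array([ 0.19264524, -0.05965145, -1.56902979])}
wrist {'fov_y': 71.52449439311891, 'cx': 281.953430878413, 'cy': 206.7094383505577, 'mount': array([[ 7.19729412e-04,  9.57585443e-01,  2.88148576e-01,
         7.42225405e-02],
       [ 9.99998881e-01, -1.06703478e-03,  1.04823826e-03,
        -1.38313720e-04],
       [ 1.31124225e-03,  2.88147499e-01, -9.57585139e-01,
         3.05717667e-02],
       [ 0.00000000e+00,  0.00000000e+00,  0.00000000e+00,
         1.00000000e+00]])}
```

View pics/scene0.png

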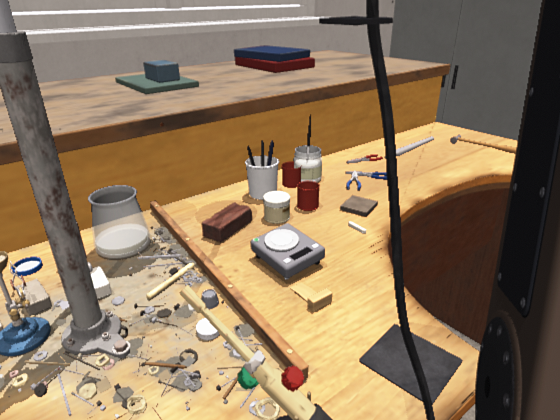

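View pics/top0.png

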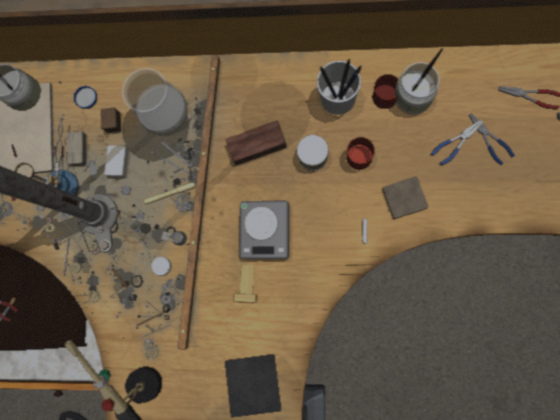

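The top view shows the balance at about (264,230), display at the bottom. The shim is below its left half, with the block at (245,298) and the thin end pointing up, which is world +x. Now I'll measure.

```bash
cat > h.py <<'E'
from cell import *
import cv2, numpy as np
from scipy.spatial.transform import Rotation as R
def cam(n,st=None):
    i=camera_info(n); f=210/np.tan(np.radians(i['fov_y']/2))
    if 'mount' in i:
        T=np.eye(4);T[:3,:3]=R.from_rotvec(st['ee_rot']).as_matrix();T[:3,3]=st['position']
        T=T@i['mount']
        return T[:3,:3],T[:3,3],f,i['cx'],i['cy']
    return R.from_rotvec(i['attitude']).as_matrix(),np.array(i['xyz']),f,i['cx'],i['cy']
def ray(c,u,v,z):
    M,p,f,cx,cy=c
    d=M@np.array([(u-cx)/f,-(v-cy)/f,-1]); return p+d*(z-p[2])/d[2]
def proj(c,P):
    M,p,f,cx,cy=c
    q=M.T@(np.array(P)-p); return cx+f*q[0]/-q[2], cy-f*q[1]/-q[2]
E
python3 - <<'E'
from h import *
im=cv2.imread('pics/top0.png'); cv2.imwrite('pics/tc.png',cv2.resize(im[190:315,200:310],None,fx=5,fy=4.8,interpolation=cv2.INTER_CUBIC)[:600])
im=cv2.imread('pics/scene0.png'); cv2.imwrite('pics/sc.png',cv2.resize(im[215:315,240:345],None,fx=6,fy=6,interpolation=cv2.INTER_CUBIC))
c=cam('top')
for uv,z in [((246,283),0),((245,298),.022),((264,230),.044)]: print(ray(c,*uv,z))
E
```

```text
[ 0.50491187 -0.02615286  0.        ]
[ 0.47430456 -0.02810225  0.022     ]
[ 0.6097515  -0.06813023  0.044     ]
```

View pics/tc.png

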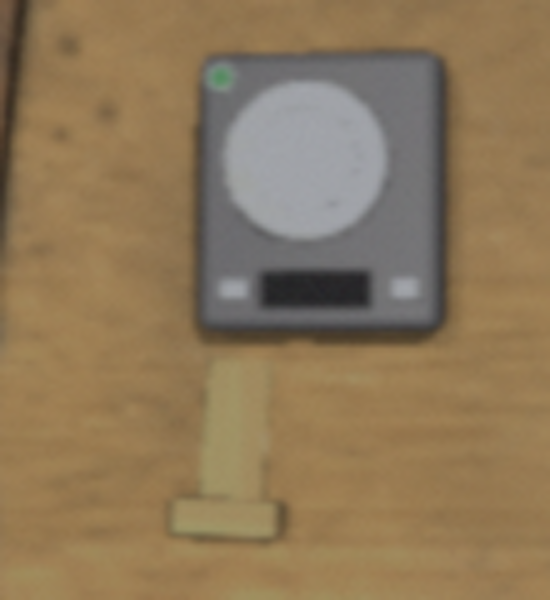

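View pics/sc.png

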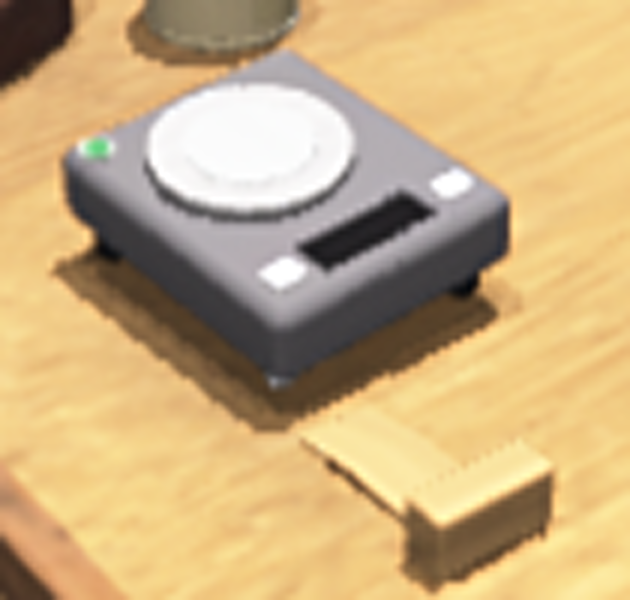

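The crops show the bare steel foot in the scene view near full-image (286,278.5). The shim's tongue and block are clear in the top view. I'll compute poses from these.

Run:
```python
from h import *
c=cam('top'); s=cam('scene')
im=cv2.imread('pics/top0.png')
hsv=cv2.cvtColor(im,cv2.COLOR_BGR2HSV)
# balance: low saturation in window
w=np.zeros(im.shape[:2],np.uint8); w[195:265,232:295]=1
m=((hsv[...,1]<60)&(w>0)).astype(np.uint8)
n,l,stt,cc=cv2.connectedComponentsWithStats(m); k=1+np.argmax(stt[1:,4]); 
pts=cv2.findContours((l==k).astype(np.uint8),cv2.RETR_EXTERNAL,cv2.CHAIN_APPROX_NONE)[0]
r=cv2.minAreaRect(max(pts,key=len)); print(r)
for p in cv2.boxPoints(r): print(p,ray(c,*p,.044)[:2])
g=lambda x,y:(200+x/5-.4,190+y/4.8-.4)
for nm,q,z in [('tipL',(210,360),.001),('tipR',(269,360),.001),('rootL',(202,497),.005),('rootR',(263,497),.005),('bFL',(174,500),.022),('bFR',(284,501),.022),('bBR',(281,539),.022),('bBL',(169,533),.022)]:
    print(nm,ray(c,*g(*q),z)[:2])
q=lambda x,y:(240+x/6-.4,215+y/6-.4)
for nm,p,z in [('foot',(277,384),0.0),('tipL',(303,440),.0),('tipR',(345,418),.001),('bFL',(412,508),.022),('bFR',(520,441),.022),('bBR',(550,466),.022),('bBL',(440,526),.022),('bBLlow',(432,588),.0),('bBRlow',(547,518),.0),('footYneg',(463,293),0),('footXpos',(112,258),0)]:
    print('S',nm,ray(s,*q(*p),z)[:2])
```

```text
((264.0, 229.5), (57.0, 48.0), 90.0)
[240. 201.] [ 0.66973459 -0.01816452]
[288. 201.] [ 0.66859548 -0.11647799]
[288. 258.] [ 0.55328361 -0.11681725]
[240. 258.] [ 0.553501   -0.02023217]
tipL [ 0.54287782 -0.01644639]
tipR [ 0.54284828 -0.04125421]
rootL [ 0.484071   -0.01480478]
rootR [ 0.48415576 -0.04014649]
bFL [ 0.48268497 -0.00625331]
bFR [ 0.48242398 -0.05123805]
bBR [ 0.46665475 -0.05021862]
bBL [ 0.46893215 -0.00447403]
S foot [ 0.56807693 -0.02856736]
S tipL [ 0.54132225 -0.016906  ]
S tipR [ 0.54041935 -0.03294732]
S bFL [ 0.47714983 -0.00302435]
S bFR [ 0.47944829 -0.04708228]
S bBR [ 0.46584636 -0.04571854]
S bBL [ 0.46656965 -0.00387502]
S bBLlow [ 0.46753682 -0.00245962]
S bBRlow [ 0.46846062 -0.0484848 ]
S footYneg [ 0.56731925 -0.10760076]
S footXpos [ 0.65839607 -0.02996939]
```

Poses agree between the two views to about 2 mm:
- **Foot:** (0.567, -0.029).
- **Shim:** axis at y ≈ -0.028, yaw ≈ -0.025, back face at x ≈ 0.467.
- **Push needed:** about 62 mm along +x.

Next I'll write a move calculator.

```bash
cat > mv.py <<'E'
import sys
from h import *
# usage: x y z yaw(of 'forward' = -tool x)
x,y,z,psi=map(float,sys.argv[1:5])
st=state(); R0=R.from_rotvec(st['ee_rot'])
X=np.array([-np.cos(psi),-np.sin(psi),0]);Z=np.array([0,0,-1.]);Y=np.cross(Z,X)
Rt=R.from_matrix(np.c_[X,Y,Z])
d=R0.inv().apply(np.array([x,y,z])-st['position'])/.12
r=(R0.inv()*Rt).as_rotvec()/np.pi
print('t',st['time'],'pos',st['position'].round(4),'F',st['force'].round(2),'open',round(st['opening'],4))
print('shift',d.round(3),'turn',r.round(4))
E
python3 mv.py .436 -.028 .4 -.025
```

```text
t 0.1 pos [ 0.2077 -0.6421  0.4039] F [-0.52  0.25  0.46] open 0.0855
shift [-3.385  4.284  0.038] turn [ 4.000e-04 -1.000e-04  1.075e-01]
```

Call:
{"name": "move_arm", "arguments": {"moves": [[[-0.2, 0.25, 0], [0, 0, 0.036], -0.72], [[-0.4, 0.5, 0], [0, 0, 0.072], -0.72], [[-0.6, 0.75, 0], [0, 0, 0.1075], -0.72], [[-0.75, 1, 0], [0, 0, 0.1075], -0.72], [[-0.75, 1, 0], [0, 0, 0.1075], -0.72]]}}

```text
time: 0.52
position: [0.2568, -0.4959, 0.4049]
ee_rot: [0.037, 3.141, 0.002]
force: [-0.6, 0.6, -0.7]
opening: 0.0257
```

```bash
python3 mv.py .436 -.028 .4 -.025
```

```text
t 0.5167 pos [ 0.2568 -0.4959  0.4049] F [-0.62  0.6  -0.74] open 0.0257
shift [-1.402  3.933  0.047] turn [0.0004 0.0002 0.0005]
```

Call:
{"name": "move_arm", "arguments": {"moves": [[[-0.15, 0.33, 0], [0, 0, 0], -0.72], [[-0.25, 0.66, 0], [0, 0, 0], -0.72], [[-0.4, 1, 0], [0, 0, 0], -0.72], [[-0.4, 1, 0], [0, 0, 0], -0.72]]}}

```text
time: 0.85
position: [0.3084, -0.3775, 0.4048]
ee_rot: [0.034, 3.14, 0.001]
force: [-0.1, -0.5, 0.1]
opening: 0.0121
```

Call:
{"name": "move_arm", "arguments": {"moves": [[[-0.15, 0.33, 0], [0, 0, 0], -0.72], [[-0.25, 0.66, 0], [0, 0, 0], -0.72], [[-0.4, 1, 0], [0, 0, 0], -0.72], [[-0.4, 1, 0], [0, 0, 0], -0.72]]}}

```text
time: 1.18
position: [0.3598, -0.2588, 0.405]
ee_rot: [0.033, 3.14, 0.001]
force: [0.3, 0.0, -0.3]
opening: 0.012
```

Call:
{"name": "move_arm", "arguments": {"moves": [[[-0.15, 0.33, 0], [0, 0, 0], -0.72], [[-0.25, 0.66, 0], [0, 0, 0], -0.72], [[-0.4, 1, 0], [0, 0, 0], -0.72], [[-0.4, 1, 0], [0, 0, 0], -0.72]]}}

```text
time: 1.52
position: [0.4111, -0.14, 0.4049]
ee_rot: [0.032, 3.14, 0.001]
force: [-0.1, -0.1, 0.4]
opening: 0.0118
```

```bash
python3 mv.py .436 -.028 .3 -.025
```

```text
t 1.5167 pos [ 0.4111 -0.14    0.4049] F [-0.11 -0.12  0.37] open 0.0118
shift [-0.187  0.937  0.875] turn [0.0002 0.0005 0.0014]
```

Call:
{"name": "move_arm", "arguments": {"moves": [[[-0.1, 0.33, 0], [0, 0, 0.0014], -0.72], [[-0.187, 0.66, 0.2], [0, 0, 0.0014], -0.72], [[-0.187, 0.937, 0.5], [0, 0, 0.0014], -0.72], [[-0.187, 0.937, 0.875], [0, 0, 0.0014], -0.72], [[-0.187, 0.937, 0.875], [0, 0, 0.0014], -0.72]]}}

```text
time: 1.93
position: [0.4329, -0.0309, 0.2954]
ee_rot: [-0.043, -3.136, 0.001]
force: [-2.2, 0.1, -1.0]
opening: 0.012
```

```bash
python3 mv.py .436 -.028 .2 -.025
python3 - <<'E'
from h import *
st=state(); im=camera('wrist'); cv2.imwrite('pics/w1.png',im[:,:,::-1])
E
```

```text
t 1.9333 pos [ 0.4329 -0.0309  0.2954] F [-2.17  0.13 -1.01] open 0.012
shift [-0.029  0.026  0.795] turn [-0.0002 -0.0016 -0.0008]
```

View pics/w1.png

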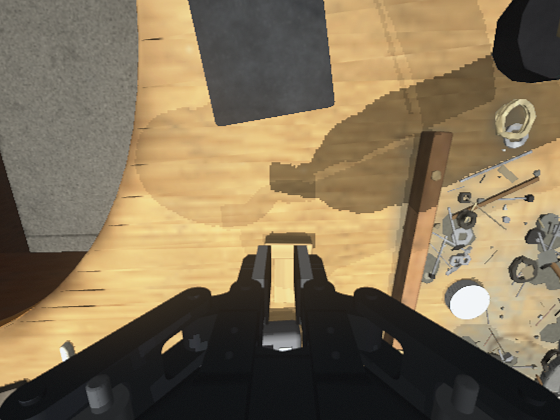

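The wrist view (image up = -x) shows the shim block's back edge near v ≈ 234, spanning u ≈ 266–314, just ahead of the fingertips.

Run:
```python
from h import *
st=state(); c=cam('wrist',st)
for u,v in [(266,235),(314,235),(266,244)]: print(ray(c,u,v,.022), ray(c,u,v,0.0))
im=cv2.imread('pics/w1.png'); cv2.imwrite('pics/w1c.png',cv2.resize(im[215:275,220:350],None,fx=6,fy=6))
```

```text
[ 0.45537905 -0.04749558  0.022     ] [ 0.46417567 -0.04909135  0.        ]
[ 0.45649477 -0.00466014  0.022     ] [ 0.46539251 -0.00237327  0.        ]
[ 0.46407393 -0.04786629  0.022     ] [ 0.47365866 -0.04949567  0.        ]
```

View pics/w1c.png

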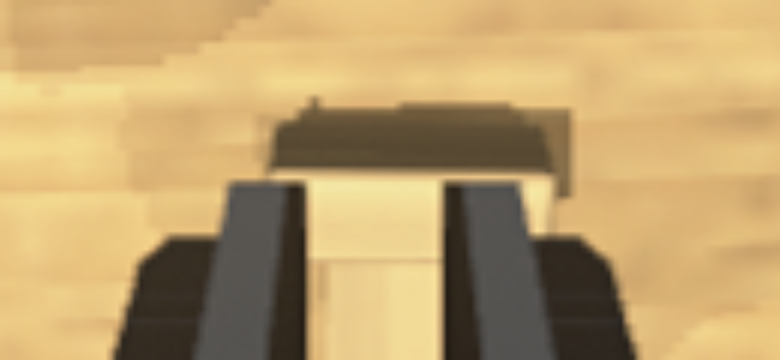

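Call:
{"name": "move_arm", "arguments": {"moves": [[[-0.01, 0.03, 0.3], [0, -0.0016, 0], -0.72], [[-0.01, 0.03, 0.55], [0, -0.0016, 0], -0.72], [[-0.01, 0.03, 0.75], [0, -0.0016, 0], -0.72], [[-0.01, 0.03, 0.795], [0, -0.0016, 0], -0.72], [[-0.01, 0.03, 0.795], [0, -0.0016, 0], -0.72]]}}

```text
time: 2.4
position: [0.4357, -0.029, 0.2036]
ee_rot: [0.046, 3.139, -0.002]
force: [0.5, 0.1, 0.5]
opening: 0.0118
```

```bash
python3 mv.py .436 -.0275 .181 -.025
python3 - <<'E'
from h import *
im=camera('scene'); cv2.imwrite('pics/s2.png',cv2.resize(im[200:330,220:380,::-1],None,fx=4.5,fy=4.5))
E
```

```text
t 2.4 pos [ 0.4357 -0.029   0.2036] F [0.53 0.14 0.54] open 0.0118
shift [-0.001  0.013  0.188] turn [-0.0005  0.0006 -0.0014]
```

View pics/s2.png

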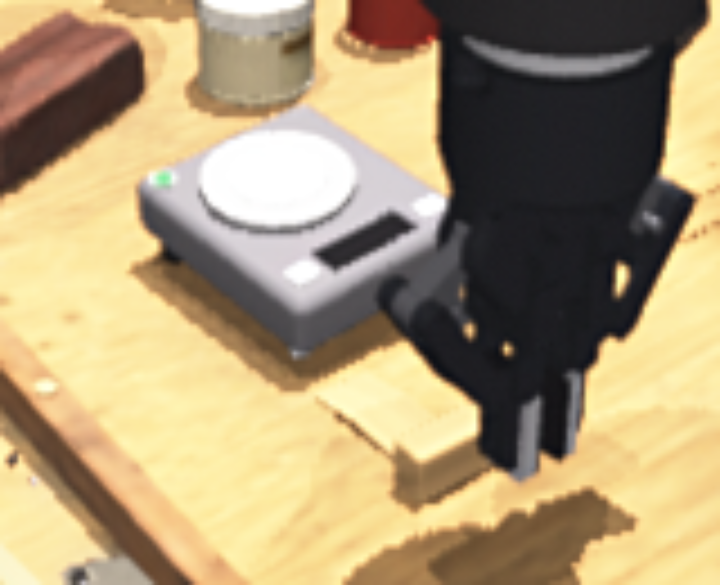

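The fingers are behind the block with a gap. I'll check the tip height from the near fingertip's lower corner, full-image (336.7,306.2).

Run:
```python
from h import *
s=cam('scene')
for z in [.015,.02,.025,.03,.035,.04]: print(z,ray(s,336.3,305.8,z)[:2])
```

```text
0.015 [ 0.44140877 -0.03357764]
0.02 [ 0.43742862 -0.02917587]
0.025 [ 0.43344848 -0.02477409]
0.03 [ 0.42946834 -0.02037232]
0.035 [ 0.4254882  -0.01597054]
0.04 [ 0.42150806 -0.01156877]
```

Call:
{"name": "move_arm", "arguments": {"moves": [[[0, 0.01, 0.1], [0, 0, -0.001], -0.72], [[0, 0.01, 0.188], [0, 0, -0.001], -0.72], [[0, 0.01, 0.188], [0, 0, -0.001], -0.72]]}}

```text
time: 2.7
position: [0.4365, -0.0274, 0.1823]
ee_rot: [0.041, 3.135, 0.0]
force: [-1.3, 0.2, -0.0]
opening: 0.012
```

```bash
python3 mv.py .512 -.0275 .181 -.025
```

```text
t 2.7 pos [ 0.4365 -0.0274  0.1823] F [-1.28  0.21 -0.  ] open 0.012
shift [-0.629  0.016  0.015] turn [ 0.0001  0.0019 -0.0004]
```

Call:
{"name": "move_arm", "arguments": {"moves": [[[-0.06, 0, 0], [0, 0, 0], -0.72], [[-0.12, 0, 0], [0, 0, 0], -0.72], [[-0.18, 0, 0], [0, 0, 0], -0.72], [[-0.24, 0, 0], [0, 0, 0], -0.72], [[-0.3, 0, 0], [0, 0, 0], -0.72]]}}

```text
time: 3.12
position: [0.4731, -0.0284, 0.1825]
ee_rot: [0.041, 3.135, 0.0]
force: [-0.3, 0.0, 1.0]
opening: 0.0121
```

```bash
python3 mv.py .512 -.0275 .181 -.025
python3 - <<'E'
from h import *
im=camera('scene'); cv2.imwrite('pics/s3.png',cv2.resize(im[200:330,220:380,::-1],None,fx=4.5,fy=4.5))
E
```

```text
t 3.1167 pos [ 0.4731 -0.0284  0.1825] F [-0.32  0.01  0.97] open 0.0121
shift [-0.324  0.016  0.014] turn [ 0.0001  0.0019 -0.0004]
```

View pics/s3.png

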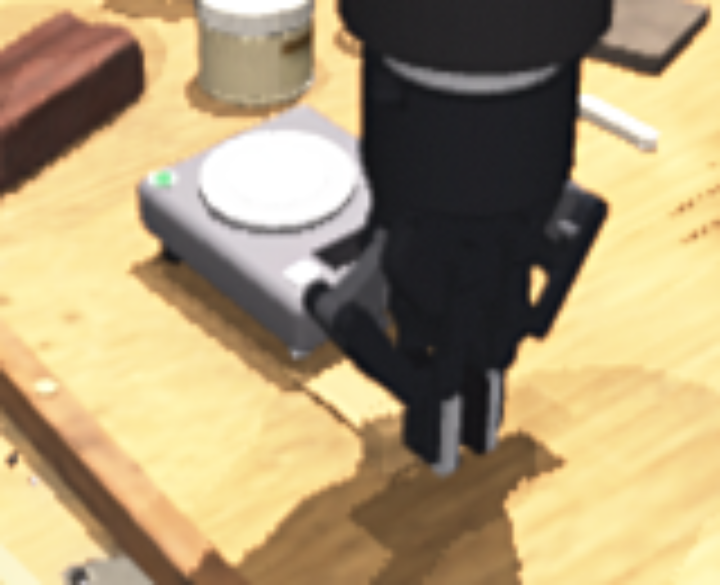

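Call:
{"name": "move_arm", "arguments": {"moves": [[[-0.05, 0, 0], [0, 0, 0], -0.72], [[-0.1, 0, 0], [0, 0, 0], -0.72], [[-0.15, 0, 0], [0, 0, 0], -0.72], [[-0.2, 0, 0], [0, 0, 0], -0.72], [[-0.25, 0, 0], [0, 0, 0], -0.72]]}}

```text
time: 3.58
position: [0.5026, -0.0292, 0.182]
ee_rot: [0.041, 3.136, -0.0]
force: [-1.1, -0.1, -0.5]
opening: 0.0121
```

```bash
python3 mv.py .518 -.0275 .181 -.025
python3 - <<'E'
from h import *
im=camera('scene'); cv2.imwrite('pics/s4.png',cv2.resize(im[200:330,220:380,::-1],None,fx=4.5,fy=4.5))
im=camera('top'); cv2.imwrite('pics/t4.png',cv2.resize(im[180:320,190:330,::-1],None,fx=4,fy=4))
E
```

```text
t 3.5833 pos [ 0.5026 -0.0292  0.182 ] F [-1.12 -0.05 -0.5 ] open 0.0121
shift [-0.128  0.017  0.009] turn [-0.      0.0016 -0.0004]
```

View pics/s4.png

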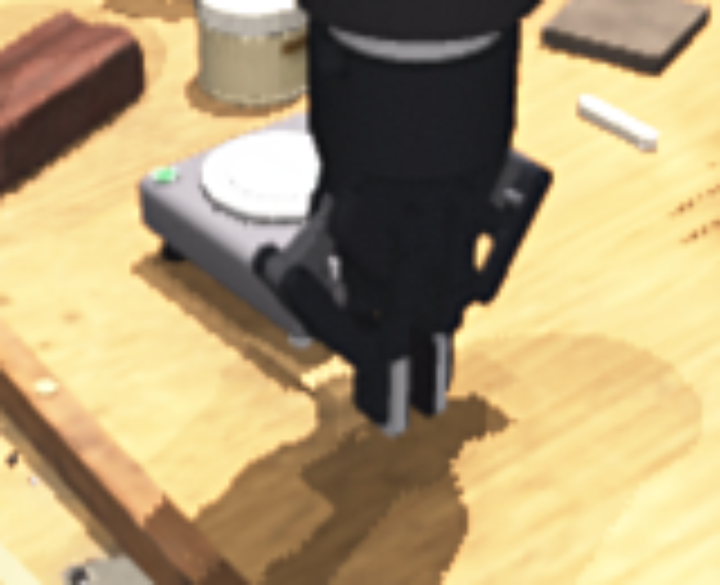

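View pics/t4.png

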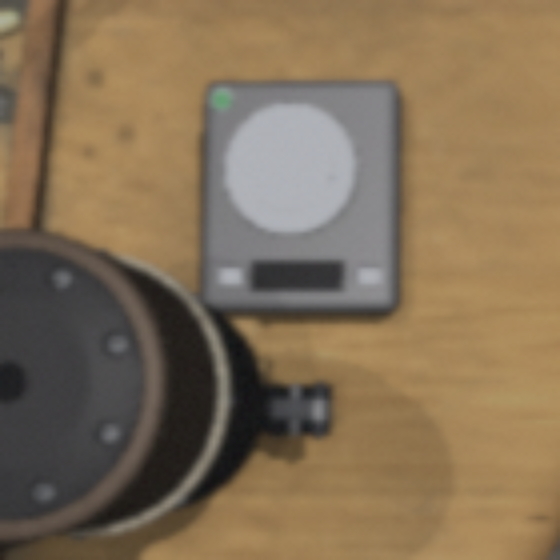

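The foot is climbing the ramp and the balance's place looks unchanged. I'll push the remaining ~16 mm.

Call:
{"name": "move_arm", "arguments": {"moves": [[[-0.035, 0, 0], [0, 0, 0], -0.72], [[-0.07, 0, 0], [0, 0, 0], -0.72], [[-0.1, 0, 0], [0, 0, 0], -0.72], [[-0.13, 0, 0], [0, 0, 0], -0.72], [[-0.13, 0, 0], [0, 0, 0], -0.72]]}}

```text
time: 4.1
position: [0.5185, -0.0295, 0.1822]
ee_rot: [0.041, 3.135, 0.0]
force: [0.4, -0.5, -0.1]
opening: 0.0119
```

Call:
{"name": "move_arm", "arguments": {"moves": [[[0.1, 0, 0], [0, 0, 0], -0.72], [[0.4, 0, 0], [0, 0, 0], -0.72], [[0.6, 0, -0.2], [0, 0, 0], -0.72], [[0.6, 0, -0.6], [0, 0, 0], -0.72], [[0.6, 0, -1], [0, 0, 0], -1]]}}

```text
time: 4.52
position: [0.4434, -0.028, 0.2898]
ee_rot: [0.04, 3.139, -0.002]
force: [3.1, 1.2, 0.1]
opening: 0.0012
```

```bash
python3 mv.py .518 -.0275 .181 -.025
python3 - <<'E'
from h import *
im=camera('scene'); cv2.imwrite('pics/s5f.png',im[:,:,::-1]);cv2.imwrite('pics/s5.png',cv2.resize(im[215:315,240:345,::-1],None,fx=6,fy=6,interpolation=cv2.INTER_CUBIC))
im=camera('top'); cv2.imwrite('pics/t5.png',cv2.resize(im[190:315,200:310,::-1],None,fx=5,fy=4.8,interpolation=cv2.INTER_CUBIC)); cv2.imwrite('pics/t5f.png',im[:,:,::-1])
E
```

```text
t 4.5167 pos [ 0.4434 -0.028   0.2898] F [3.15 1.16 0.11] open 0.0012
shift [-0.619  0.021  0.908] turn [-0.0004  0.0007 -0.0001]
```

View pics/s5.png

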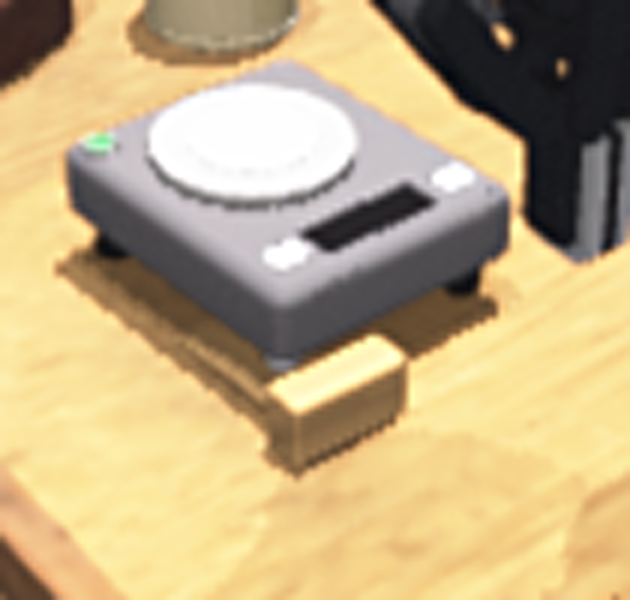

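View pics/t5.png

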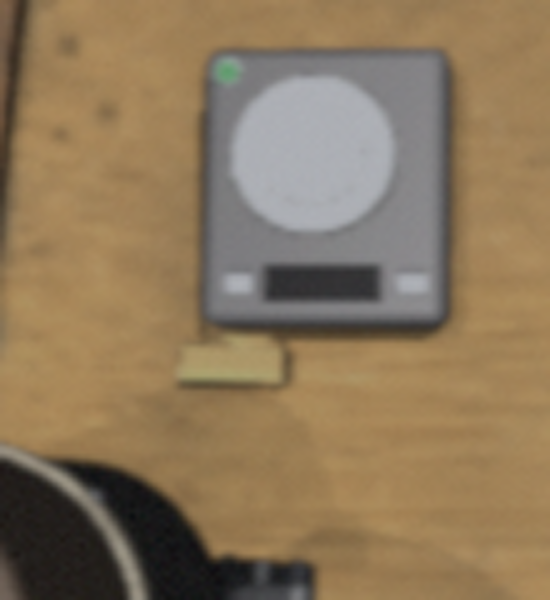

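The balance now looks level and the shim's block is close to the housing front. I'll measure the foot's position on the shim.

Run:
```python
from h import *
c=cam('top'); s=cam('scene')
g=lambda x,y:(200+x/5-.4,190+y/4.8-.4)
for nm,q,z in [('bFL',(184,347),.022),('bFR',(286,345),.022),('bBR',(285,383),.022),('bBL',(178,386),.022),('H00',(204,325),.044),('H10',(447,325),.044),('H11',(448,52),.044),('H01',(206,52),.044)]:
    print(nm,ray(c,*g(*q),z)[:2].round(4))
q=lambda x,y:(240+x/6-.4,215+y/6-.4)
for nm,p,z in [('foot',(281,371),0.005),('bFL',(268,385),.022),('bFR',(378,338),.022),('bBR',(406,358),.022),('bBL',(297,412),.022),('bBLlow',(297,474),.0),('bBRlow',(403,412),.0),('footYneg',(463,293),0),('footXpos',(112,258),0)]:
    print('S',nm,ray(s,*q(*p),z)[:2].round(4))
im=cv2.imread('pics/t5f.png');hsv=cv2.cvtColor(im,cv2.COLOR_BGR2HSV)
w=np.zeros(im.shape[:2],np.uint8); w[195:262,232:295]=1
m=((hsv[...,1]<60)&(w>0)).astype(np.uint8)
n,l,stt,cc=cv2.connectedComponentsWithStats(m); k=1+np.argmax(stt[1:,4]); 
r=cv2.minAreaRect(max(cv2.findContours((l==k).astype(np.uint8),0,cv2.CHAIN_APPROX_NONE)[0],key=len)); print(r,ray(c,*r[0],.044))
```

```text
bFL [ 0.5472 -0.0091]
bFR [ 0.5479 -0.0512]
bBR [ 0.5319 -0.051 ]
bBL [ 0.5306 -0.007 ]
H00 [ 0.5549 -0.021 ]
H10 [ 0.5547 -0.1188]
H11 [ 0.6697 -0.1189]
H01 [ 0.6709 -0.0198]
S foot [ 0.5673 -0.0296]
S bFL [ 0.5466 -0.0077]
S bFR [ 0.5435 -0.0488]
S bBR [ 0.5304 -0.0485]
S bBL [ 0.5309 -0.006 ]
S bBLlow [ 0.53   -0.0052]
S bBRlow [ 0.5323 -0.0496]
S footYneg [ 0.5673 -0.1076]
S footXpos [ 0.6584 -0.03  ]
((264.5, 228.5), (57.0, 49.0), 90.0) [ 0.61279119 -0.06911397  0.044     ]
```

The foot sits at about shim x -1.5 mm, y -1.5 mm, and the balance moved about 2 mm at most. Now the press at high_corner ≈ (0.6575, -0.107), aimed slightly outward to clear the pan.

```bash
python3 mv.py .66 -.11 .26 -.025
```

```text
t 4.6167 pos [ 0.4474 -0.027   0.2958] F [ 0.04  0.34 -0.93] open -0.0001
shift [-1.783 -0.65   0.327] turn [0.0011 0.0056 0.0003]
```

Call:
{"name": "move_arm", "arguments": {"moves": [[[-0.3, -0.15, 0], [0, 0, 0], -1], [[-0.6, -0.3, 0], [0, 0, 0], -1], [[-0.9, -0.45, 0], [0, 0, 0], -1], [[-1, -0.6, 0], [0, 0, 0], -1], [[-1, -0.65, 0], [0, 0, 0], -1]]}}

```text
time: 5.03
position: [0.5661, -0.1107, 0.2894]
ee_rot: [0.043, 3.135, -0.001]
force: [1.5, 0.3, 0.7]
opening: -0.0001
```

Call:
{"name": "move_arm", "arguments": {"moves": [[[-0.3, 0, 0], [0, 0, 0], -1], [[-0.6, 0, 0.1], [0, 0, 0], -1], [[-0.78, 0, 0.2], [0, 0, 0], -1], [[-0.78, 0, 0.2], [0, 0, 0], -1], [[-0.78, 0, 0.2], [0, 0, 0], -1]]}}

```text
time: 5.45
position: [0.657, -0.1112, 0.2646]
ee_rot: [0.042, 3.138, -0.0]
force: [-0.6, 0.1, 0.5]
opening: -0.0002
```

```bash
python3 mv.py .66 -.11 .224 -.025;  python3 - <<'E'
from h import *
im=camera('scene'); cv2.imwrite('pics/s6.png',cv2.resize(im[180:315,220:380,::-1],None,fx=4.4,fy=4.4,interpolation=cv2.INTER_CUBIC))
E
```

```text
t 5.45 pos [ 0.657  -0.1112  0.2646] F [-0.6   0.15  0.53] open -0.0002
shift [-0.024  0.011  0.338] turn [-0.0001  0.001  -0.0005]
```

View pics/s6.png

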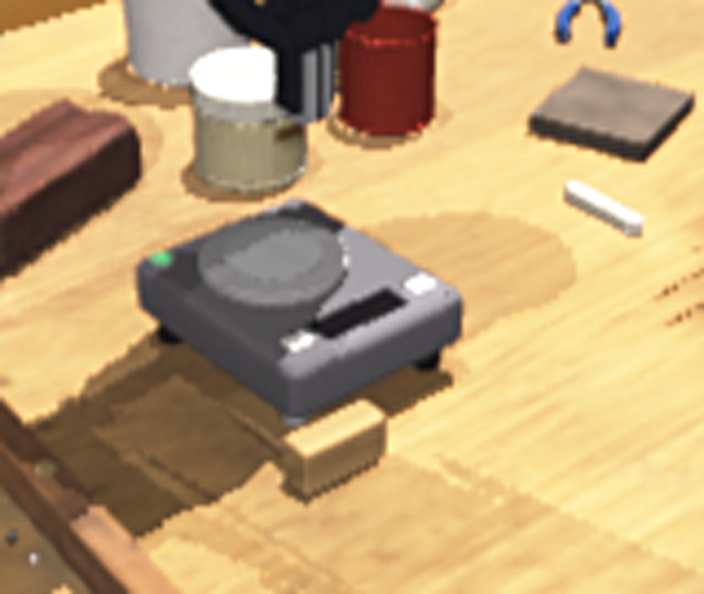

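The fingers are above the far corner, clear of other objects. I'll descend to about 6 mm above it, then in small steps.

Call:
{"name": "move_arm", "arguments": {"moves": [[[0, 0, 0.15], [0, 0, 0], -1], [[0, 0, 0.27], [0, 0, 0], -1], [[0, 0, 0.33], [0, 0, 0], -1], [[0, 0, 0.33], [0, 0, 0], -1]]}}

```text
time: 5.83
position: [0.6556, -0.1111, 0.2258]
ee_rot: [0.041, 3.138, -0.0]
force: [-0.2, -0.8, -0.2]
opening: 0.0
```

Call:
{"name": "move_arm", "arguments": {"moves": [[[0, 0, 0.015], [0, 0, 0], -1], [[0, 0, 0.03], [0, 0, 0], -1], [[0, 0, 0.045], [0, 0, 0], -1]]}}

```text
time: 6.08
position: [0.6571, -0.1112, 0.2223]
ee_rot: [0.041, 3.134, 0.0]
force: [0.5, 1.0, -0.4]
opening: -0.0001
```

Call:
{"name": "move_arm", "arguments": {"moves": [[[0, 0, 0.012], [0, 0, 0], -1], [[0, 0, 0.024], [0, 0, 0], -1], [[0, 0, 0.036], [0, 0, 0], -1]]}}

```text
time: 6.33
position: [0.657, -0.1113, 0.2171]
ee_rot: [0.041, 3.136, -0.0]
force: [-0.5, -1.1, 8.9]
opening: -0.0
```

Call:
{"name": "move_arm", "arguments": {"moves": [[[0, 0, 0.01], [0, 0, 0], -1], [[0, 0, 0.02], [0, 0, 0], -1]]}}

```text
time: 6.5
position: [0.6574, -0.1115, 0.2166]
ee_rot: [0.04, 3.135, -0.002]
force: [-6.8, 0.9, 21.3]
opening: -0.0001
```

Call:
{"name": "move_arm", "arguments": {"moves": [[[0, 0, -0.008], [0, 0, 0], -1], [[0, 0, -0.008], [0, 0, 0], -1], [[0, 0, -0.008], [0, 0, 0], -1], [[0, 0, -0.008], [0, 0, 0], -1], [[0, 0, -0.008], [0, 0, 0], -1]]}}

```text
time: 6.92
position: [0.6572, -0.1114, 0.2169]
ee_rot: [0.04, 3.135, -0.001]
force: [-2.8, 0.3, 9.4]
opening: 0.0001
```

Run:
```python
from h import *
im=camera('scene'); cv2.imwrite('pics/s7.png',cv2.resize(im[180:315,220:380,::-1],None,fx=4.4,fy=4.4,interpolation=cv2.INTER_CUBIC))
print(state()['force'])
```

```text
[-3.36998404  0.59373896  9.2341429 ]
```

View pics/s7.png

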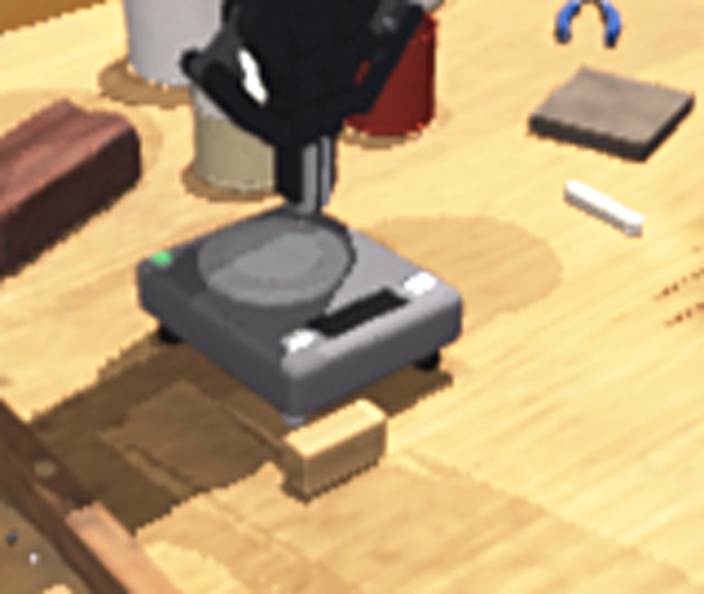

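The tips press on the corner with about 9 N and the balance has not moved from the previous picture. Lifting straight up.

Call:
{"name": "move_arm", "arguments": {"moves": [[[0, 0, -0.05], [0, 0, 0], -1], [[0, 0, -0.3], [0, 0, 0], -1], [[0, 0, -0.6], [0, 0, 0], -1], [[0, 0, -1], [0, 0, 0], -1], [[0, 0, -1], [0, 0, 0], -1]]}}

```text
time: 7.38
position: [0.6581, -0.1115, 0.3437]
ee_rot: [0.039, 3.126, -0.002]
force: [2.0, 0.9, 2.5]
opening: -0.0003
```

Call:
{"name": "move_arm", "arguments": {"moves": [[[0.3, -0.3, 0], [0, 0, 0], -1], [[0.5, -0.6, 0], [0, 0, 0], -1], [[0.7, -0.9, 0], [0, 0, 0], -1], [[0.7, -0.9, 0], [0, 0, 0], -1], [[0.7, -0.9, 0], [0, 0, 0], -1]]}}

```text
time: 7.8
position: [0.5674, -0.2194, 0.3355]
ee_rot: [0.046, 3.136, -0.0]
force: [0.5, 0.9, -0.7]
opening: 0.0
```

Run:
```python
from h import *
im=camera('scene'); cv2.imwrite('pics/s8f.png',im[:,:,::-1]);cv2.imwrite('pics/s8.png',cv2.resize(im[215:315,240:345,::-1],None,fx=6,fy=6,interpolation=cv2.INTER_CUBIC))
im=camera('top'); cv2.imwrite('pics/t8.png',im[:,:,::-1])
print(state())
a=cv2.imread('pics/s5f.png').astype(int);b=cv2.imread('pics/s8f.png').astype(int)
print(abs(a-b)[225:300,248:310].mean())
```

```text
{'time': 7.9, 'joints': array([-4.48623939e-02,  3.02788901e-01, -2.35675211e-01, -9.36029842e-05,
       -1.02651871e+00, -1.55345289e+00]), 'qd': array([ 0.02407494,  0.01344233,  0.01200882,  0.00077211,  0.00176312,
       -0.00363731]), 'tau': array([-1.02975905e+00, -5.19674599e+01,  2.63645858e+01,  6.30014822e+00,
       -3.82708898e-02,  7.83701660e-02]), 'position': array([ 0.5693563 , -0.21753699,  0.33537789]), 'ee_rot': array([ 4.32209428e-02,  3.13548159e+00, -1.57743392e-04]), 'force': array([-0.35912762,  0.52760319, -0.19046487]), 'ft_torque': array([ 0.0571431 ,  0.01152538, -0.04297487]), 'opening': 0.0004269560915977223}
30.49010752688172
```

View pics/s8.png

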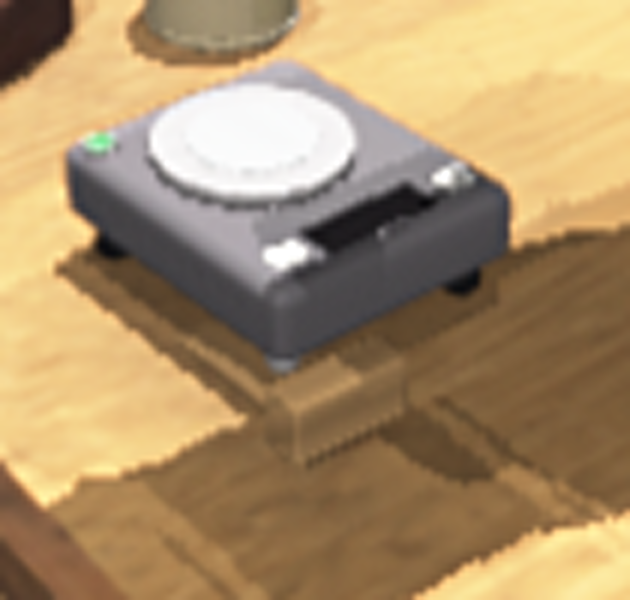

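View pics/t8.png

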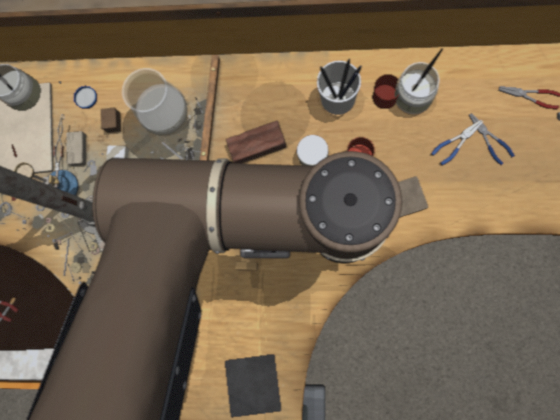

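After lifting, the balance and shim stand at the same pixels as before the press: foot (281,371) and block's near corner (297,412) in the crop. The only difference is shadow. The arm is clear, so I'm handing in.

```bash
python3 -c "
from cell import *
print(sign_off())"
```

```text
the job is handed in; nothing more can be done
None
```

I pushed the shim about 64 mm along the bench, using nearly closed fingertips, until the short foot stood on its level tongue. I then backed off and pressed the high corner with the fingers shut. I lifted clear and handed the job in at about 7.9 s; `sign_off` gave no verdict.

- **Foot on the shim:** after the push it measured about shim x -1.5 mm, y -1.5 mm. The two camera views agreed to about 2 mm, with up to 4 mm at one block corner.
- **Balance:** it moved about 2 mm at most and looks level in the pictures, though I did not measure the tilt angle.
- **Press:** the fingertips were about 4 mm from the corner point. The force briefly peaked at 21 N, then held at about 9 N for about 0.4 s with no visible rocking.
- **Final look:** in the scene picture the balance and shim sat where they were before the press. A pixel comparison with the earlier picture differed because of the arm's shadow, so I relied on feature positions. In the last top view the arm hid the balance and part of the shim, so that view did not confirm it.
- **Bystanders:** the fingers stayed clear of the other objects, and those I could see in the pictures had not moved. I did not measure their positions.

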